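# Build the sieve stack on the shaker

## Task

Get the sieve shaker ready for a run: on its steel receiver pan nest the fine blue sieve, on that the medium yellow one, then the coarse red one, and close the stack with the white lid, working from the bottom up, one piece at a time. Set each piece down rather than dropping it, let go of it fully home and level before taking the next, and leave the green spare sieve, the sample jar and the Petri dish where they stand.

Things in the scene. Friction and masses are not known exactly. Their poses are not given: they have to be found in the camera images.
- sieve_fine: Fine sieve: round blue frame, open top, dense mesh. Origin: centre of underside, z up. Up from it: tapered spigot (43 mm wide at the tip, 48.5 mm from 4.5 to 7 mm), then the frame, 60 mm wide, from 7 mm (shoulder) to 33 mm (rim). Socket in the rim 51 mm wide, 23 mm deep: a piece nested in it rests with its shoulder on this rim, its origin 26 mm above this one's. 40 g. Grip across the frame.
- sieve_medium: Medium sieve: round yellow plastic frame, open at the top, a wire mesh of 5 mm grid across its bottom. Same shape, size, origin and weight as the fine sieve: 60 mm frame, 33 mm high in all, spigot below (0 to 7 mm); a piece nested in it has its origin 26 mm above this one's.
- sieve_coarse: Coarse sieve: round red plastic frame, open at the top, a wire mesh of 10 mm grid across its bottom. Same shape, size, origin and weight as the fine sieve: 60 mm frame, 33 mm high in all, spigot below (0 to 7 mm); a piece nested in it has its origin 26 mm above this one's.
- lid: Lid: a white disc 60 mm wide with a black round knob. Origin: centre of the underside, z up. Up from it: a spigot as on the sieves (0 to 7 mm), the disc (7 to 13 mm), the knob (26 mm wide, 13 to 37 mm). Nested, its origin stands 26 mm above that of the sieve under it. 40 g. Grip it by the knob.
- receiver: Target: steel receiver pan, an open cup 60 mm wide and 24 mm high, clipped (fixed) in the middle of the shaker's platform. Origin: centre of its underside, 66 mm above the bench; z up; rim 90 mm above the bench. Its mouth is a 51 mm socket like those of the sieves: a sieve nested in it has its origin 17 mm above this one.
- shaker: Sieve shaker, a fixed cream box with a black foot, 120 x 120 mm, 51 mm high, controls on its -x face; on it a round aluminium platform (92 mm wide, top at 66 mm) with the receiver held by three small steel clips (up to 78 mm above the bench, within 36 mm of the axis). Origin: centre of the underside. It stands left or right of the other things.
- stirrer: A fixed hotplate stirrer with a white ceramic top, 120 x 120 mm, 78 mm high, on the other side from the shaker. Not used; an obstacle. Origin: centre of the underside.
- sieve_spare: Spare sieve, not wanted today: green frame with a 15 mm grid, same shape and size as the fine sieve (60 mm wide, 33 mm high). Origin: centre of the underside. Leave it alone.
- jar: A closed amber sample jar with a black cap, 48 mm wide, 60 mm high. Origin: centre of the underside. Leave it alone.
- dish: A closed clear Petri dish with tan contents, 60 mm wide, 15 mm high. Origin: centre of the underside. Leave it alone.
There are look-alikes about, which are no part of the job. Leave any purple look-alike of the lid alone.

How it is judged:
On the way, in this order (a step that is already met when the one before it is completed fails the run):
1. the fine blue sieve is nested fully home in the steel receiver pan and let go (z of sieve_fine in the frame of receiver between 0.0145 and 0.0195 m and horizontal distance between sieve_fine and receiver below 0.004 m and angle between sieve_fine's own z axis and vertical below 0.06 rad and contact force between the fingers and sieve_fine below 0.1 N), for 0.2 s.
2. the medium yellow sieve is nested fully home in the fine blue sieve and let go (z of sieve_medium in the frame of sieve_fine between 0.0235 and 0.0285 m and horizontal distance between sieve_medium and sieve_fine below 0.004 m and angle between sieve_medium's own z axis and vertical below 0.06 rad and contact force between the fingers and sieve_medium below 0.1 N), for 0.2 s.
3. the coarse red sieve is nested fully home in the medium yellow sieve and let go (z of sieve_coarse in the frame of sieve_medium between 0.0235 and 0.0285 m and horizontal distance between sieve_coarse and sieve_medium below 0.004 m and angle between sieve_coarse's own z axis and vertical below 0.06 rad and contact force between the fingers and sieve_coarse below 0.1 N), for 0.2 s.
4. the white lid is nested fully home in the coarse red sieve and let go (z of lid in the frame of sieve_coarse between 0.0235 and 0.0285 m and horizontal distance between lid and sieve_coarse below 0.004 m and angle between lid's own z axis and vertical below 0.06 rad and contact force between the fingers and lid below 0.1 N), for 0.2 s.
At the end, for the whole second after the job is handed in: From the bottom: receiver, blue, yellow, red, lid. Each is nested home (origin 17 mm above the receiver's for blue, 26 mm above the piece below for the rest, each within 2.5 mm), centred within 4 mm, tilted under 0.06 rad, at rest (under 0.02 m/s) and released (all of step 1 and all of step 2 and all of step 3 and all of step 4 and linear speed of each of sieve_fine, sieve_medium, sieve_coarse, lid below 0.02 m/s); the robot touches nothing.
It fails at once if the green spare sieve, the sample jar or the Petri dish is shifted by more than 15 mm or tipped (over 0.3 rad) (distance of any of sieve_spare, jar, dish from where it was at the start of the episode above 0.015 m or angle between any of sieve_spare, jar, dish's own z axis and vertical above 0.3 rad).
It fails at once if a sieve or the lid is dropped: out of the fingers and faster than 0.6 m/s (about 18 mm of free fall) ((contact force between the fingers and sieve_fine below 0.01 N and linear speed of sieve_fine above 0.6 m/s) or (contact force between the fingers and sieve_medium below 0.01 N and linear speed of sieve_medium above 0.6 m/s) or (contact force between the fingers and sieve_coarse below 0.01 N and linear speed of sieve_coarse above 0.6 m/s) or (contact force between the fingers and lid below 0.01 N and linear speed of lid above 0.6 m/s)).
It also fails if it takes over 109 s, if anything falls off the work surface, if the arm or the gripper's body presses on something with over 40 N, if the wrist force passes 120 N, or if a joint passes its speed limit or range.

## Robot

A 6-joint arm with a two-finger parallel gripper is mounted at the origin on the work surface. World frame = base frame: x ahead of the robot, y to its left, z up, the work surface at z = 0. Lengths are in m, angles in rad, forces in N, time in s.
With the tool pointing down it reaches from about 0.425 to 0.95 m from the base axis. Payload 14.7 kg.
Tool frame: the origin (TCP) lies at the very end of the fingers, on their centre line; the grasp point (between the pads) lies 19 mm behind it; z points along the fingers, y is the line along which they close (so a half turn about z gives the same grasp; the last joint's range is limited). The gripper opens to 85 mm and grips with 20 to 120 N. Pads are 22 mm wide; open, the fingers measure 114 mm over their backs; the gripper's body (76 mm by 85 mm) begins 54 mm behind the grasp point. The pads swing forward as they close: fully open they stand 13 mm farther back than shut.
Start: joints at [-1.26, 0.48, 1.596, -0, 1.065, -0.047], TCP at [0.228, -0.609, 0.231] pointing down, gripper open.
Joint ranges: [-2.75, 2.75], [-0.82, 2.05], [0.23, 2.67], [-1.56, 4.7], [0.09, 2.69], [-2.92, 2.92]. Speed limits (rad/s): [1.89, 1.89, 2.39, 3.01, 3.01, 3.01].

## Interface

Orientations are given as [roll, pitch, yaw] about the fixed x, y, z axes, in that order (R = Rz(yaw) Ry(pitch) Rx(roll)).
In Python, from station import arm gives the robot as it stands.
- The arm moves only by the tool move_arm, never from a script. Its argument "motion" is a list that holds one entry, the list of rows, each a list of 6 numbers: the shift along the tool's x, y, z in mm, then the turn, a rotation vector about the tool's x, y, z in rad. In form: [[[dx, dy, dz, wx, wy, wz], ...]]. A call has exactly 8 rows; each row is the pose to reach, as a shift and turn from the pose commanded when the call began, along the tool's axes at that moment; what a row does not reach only later rows make up. A row lasts 1/10 s, in which the tool goes at most 50 mm and 8.59 degrees, less where a joint would pass 70% of its speed; a pose out of reach is approached as far as the arm can. A call with a gripper value outside its range is refused whole. "grip" is the finger opening in mm, from 0 to 85.4, set as the call begins (left out, the last holds). The fingers move at their own pace and stop on an object; "grip_force" is the grip in N (left out, the last holds). Time passes only in rows, so rows that repeat a pose let the fingers close, or fill a call up. It gives the time, the measured TCP pose, the force, the opening and the grip force at its end, in the units of the state.
- arm.observe(): the state, without advancing time (a new reading comes with each control period).
- arm.capture(name): name is "side" or "top" or "wrist"; returns the picture (420x560x3 uint8, blue, green, red); there is no depth.
- arm.camera_model(name): a dict with "intrinsics" (3x3 intrinsics, pixels), "cam_to_world" (4x4, takes a point from camera to world coordinates). Camera axes: x right, y up, looking along -z (the intrinsics and any distortion apply to the point x, -y, -z); pixel columns grow to the right and rows downward; lengths in m; the calibration is good to about 2 mm. A picture is of the moment at which its call begins: read the wrist's pose just before it. camera_model takes no time and is no camera call; for the wrist camera it gives the pose at the moment of the call.
- arm.finish_job(): hands the job in; it is judged then, once.
Trained networks look in the newest picture that a camera, given by its name, has taken for a name from the list of things; names that differ only in an ending like _2 or _b are one class to them, and where a whole thing is asked for, a point or a joint stands for the part that bears it (a point fixed in the world has none). Each returns a list of dicts, best first, with "conf" (0 to 1); they miss things now and then, are a little off and sometimes report something else, mostly with a low value. They report only what shows in the picture. A call takes as long as a camera call. They do not tell look-alikes from the thing itself.
- arm.look_for(camera, target): "uv" ([column, row] in pixels, amid what is visible of it).
- arm.regions_of(camera, target): "mask" (420x560 bool, what is visible of it) and "uv" ([column, row] in pixels, amid what is visible of it).
- arm.landmark_of(camera, target): "uv" ([column, row] in pixels: a listed point, or the origin of a listed thing).
The state is a dict: "time": time; "joint_positions": joint angles; "qvel": joint speeds; "tau": joint torques, N m; "eef_pos": TCP position; "eef_rot": TCP orientation; "wrist_force": force on the tool from outside, world axes, zero at the start; "torque": the same for the moment, N m; "width": finger opening in m; "finger_force": force on a finger pad.
Only numpy, scipy, OpenCV 4.12 (cv2) and the standard library are available. Lean on these libraries where they do the work, as an engineer would, in place of code of your own. Each camera call takes 0.05 s, during which the arm holds its last target. There are 200 camera calls.

## Working session

There is one attempt and no reset: what is moved stays moved. The work goes in short steps, Python scripts to look and compute and a tool call to move; the robot and the scene stay as the last step left them, time stands still between calls to the robot, and variables do not carry over. Pictures are saved under pics/ and viewed, at most 14 in all, crops included, and the job is handed in when it is done.

Besides the shell and the picture viewer there is one more tool, called after "Emit:" in YAML: its name, and indented under it one key for each argument. move_arm: Moves the arm, as the interface text tells. Its arguments: {"type":"object","properties":{"motion":{"type":"array","items":{"type":"array","items":{"type":"array","items":{"type":"number"}}}},"grip":{"type":"number"},"grip_force":{"type":"number"}},"required":["motion"]}

```bash
mkdir -p pics; ls
cat > h.py <<'E'
import numpy as np, cv2
from station import arm
def ray(cam,uv):
    m=arm.camera_model(cam); K=np.array(m["intrinsics"]); T=np.array(m["cam_to_world"])
    d=np.linalg.inv(K)@[uv[0],uv[1],1]; d=T[:3,:3]@[d[0],-d[1],-d[2]]
    return T[:3,3],d
def at(cam,uv,z):
    o,d=ray(cam,uv); return o+d*(z-o[2])/d[2]
def proj(cam,p):
    m=arm.camera_model(cam); K=np.array(m["intrinsics"]); T=np.array(m["cam_to_world"])
    c=T[:3,:3].T@(np.array(p)-T[:3,3]); c=K@[c[0],-c[1],-c[2]]; return c[:2]/c[2]
E
python3 - <<'E'
from h import *
np.set_printoptions(precision=4,suppress=True)
s=arm.observe();print(s)
for c in("top","side"):
    cv2.imwrite(f"pics/{c}0.png",arm.capture(c)); m=arm.camera_model(c);print(c,m)
for n,z in dict(sieve_fine=0,sieve_medium=0,sieve_coarse=0,lid=0,receiver=.066,shaker=0,sieve_spare=0,jar=0,dish=0,stirrer=0).items():
    for r in arm.landmark_of("top",n): print(n,round(r["conf"],2),np.round(r["uv"],1),at("top",r["uv"],z)[:2])
E
```

```text
pics
{'time': 0.0, 'joint_positions': array([-1.2596,  0.4808,  1.5969,  0.    ,  1.0651, -0.0466]), 'qvel': array([-0.0004, -0.0002, -0.0008,  0.0002,  0.0011, -0.0003]), 'tau': array([  0.0002, -95.0638, -43.018 ,  -0.0004,   0.0122,   0.    ]), 'eef_pos': array([ 0.2275, -0.6084,  0.2307]), 'eef_rot': array([-3.1404, -0.0001,  0.3578]), 'wrist_force': array([-0.6173, -0.7489, -0.1765]), 'torque': array([-0.0186,  0.0111, -0.0056]), 'finger_force': 0.0, 'width': 0.08582552633293616}
top {'intrinsics': array([[427.9984,   0.    , 278.8011],
       [  0.    , 427.9984, 214.4913],
       [  0.    ,   0.    ,   1.    ]]), 'cam_to_world': array([[-0.0218,  0.9867, -0.1611,  0.3967],
       [-0.9997, -0.0202,  0.0116,  0.0008],
       [ 0.0082,  0.1613,  0.9869,  0.9863],
       [ 0.    ,  0.    ,  0.    ,  1.    ]])}
side {'intrinsics': array([[538.1561,   0.    , 275.8005],
       [  0.    , 538.1561, 205.8813],
       [  0.    ,   0.    ,   1.    ]]), 'cam_to_world': array([[-0.755 ,  0.4285, -0.4963, -0.0125],
       [-0.6556, -0.5071,  0.5595,  0.6415],
       [-0.0119,  0.7478,  0.6638,  0.8312],
       [ 0.    ,  0.    ,  0.    ,  1.    ]])}
sieve_fine 0.57 [349.8 204.2] [ 0.5788 -0.178 ]
sieve_medium 0.82 [303.9 159.8] [ 0.6887 -0.0736]
sieve_coarse 0.8 [318.1 276. ] [ 0.4136 -0.0974]
sieve_coarse 0.59 [271.4 214.9] [0.5571 0.0065]
lid 0.62 [272.7 215.7] [0.5552 0.0035]
lid 0.62 [203.8 278. ] [0.4148 0.1631]
lid 0.4 [203.8 211.8] [0.5677 0.1641]
receiver 0.65 [429.8 262.9] [ 0.4351 -0.3316]
shaker 0.69 [421.1 266.6] [ 0.4298 -0.3348]
shaker 0.55 [271.5 214.3] [0.5585 0.0062]
sieve_spare 0.57 [202.8 213.1] [0.5646 0.1664]
sieve_spare 0.38 [244.4 167. ] [0.6737 0.0685]
jar 0.58 [238.7 167.2] [0.6735 0.082 ]
dish 0.63 [243.5 275. ] [0.4196 0.0728]
stirrer 0.62 [120.7 261. ] [0.4574 0.3532]
stirrer 0.41 [345.8 209.6] [ 0.5661 -0.168 ]
```

View pics/top0.png

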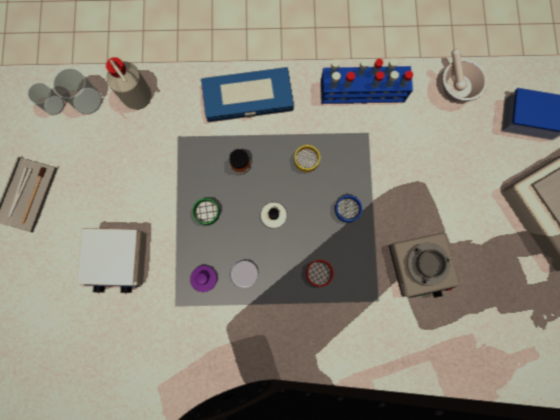

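View pics/side0.png

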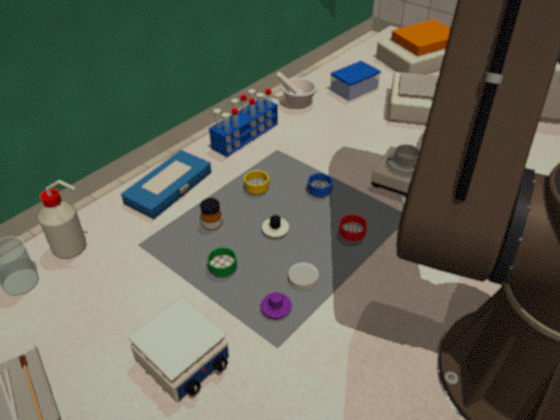

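Top view: blue (348,209), yellow (307,158), red (319,273), white lid (273,215), receiver (430,263), green spare (206,211), jar (239,160), dish (244,274). There are two lid candidates: (273,215), which is white with a black knob and fits the description, and (204,278), the purple look-alike to leave alone. The net's label for lid at (204,211) is really the green sieve. I'll confirm in one crop.

```bash
cat >> h.py <<'E'
RNG=dict(sieve_fine=((100,130,40),(130,255,255)),sieve_medium=((18,110,60),(35,255,255)))
def ring(img,name,near,R=30):
    """centre of the saturated blob of a colour near a pixel: ellipse of its convex hull"""
    hsv=cv2.cvtColor(img,cv2.COLOR_BGR2HSV)
    if name=="sieve_coarse": m=cv2.inRange(hsv,(0,110,50),(9,255,255))|cv2.inRange(hsv,(168,110,50),(180,255,255))
    else: m=cv2.inRange(hsv,*RNG[name])
    w=np.zeros_like(m); cv2.circle(w,tuple(int(v) for v in near),R,255,-1); m&=w
    pts=cv2.findNonZero(cv2.morphologyEx(m,cv2.MORPH_OPEN,np.ones((2,2))))
    h=cv2.convexHull(pts); return cv2.fitEllipse(h),cv2.boundingRect(h)
E
python3 - <<'E'
from h import *
im=cv2.imread("pics/top0.png")
for n,p in dict(sieve_fine=(348,209),sieve_medium=(307,158),sieve_coarse=(319,273)).items():
    e,b=ring(im,n,p,22); print(n,np.round(e[0],1),np.round(e[1],1),b,at("top",e[0],.02)[:2])
for p in((273,215),): print("lid",at("top",p,.02)[:2])
print("rec",at("top",(430,262),.085)[:2])
for n in("sieve_fine","sieve_medium","sieve_coarse","lid","receiver"):
    for r in arm.regions_of("top",n)[:2]:
        ys,xs=np.nonzero(r["mask"]);print(n,round(r["conf"],2),np.round(r["uv"],1),xs.min(),xs.max(),ys.min(),ys.max())
cv2.imwrite("pics/crop0.png",cv2.resize(im[135:305,180:470],None,fx=2.7,fy=2.7,interpolation=cv2.INTER_CUBIC))
E
```

```text
sieve_fine [349.1 209.4] [26.3 26.5] (336, 196, 27, 27) [ 0.56301943 -0.17220944]
sieve_medium [307.6 158.9] [25.8 27.4] (295, 146, 26, 27) [ 0.68477112 -0.08070837]
sieve_coarse [320.4 273.9] [27.3 27.8] (307, 261, 28, 27) [ 0.41785318 -0.10069941]
lid [0.55354839 0.00274107]
rec [ 0.43617383 -0.32532563]
sieve_fine 0.86 [350.9 205.2] 334 361 195 222
sieve_fine 0.57 [318.1 274.3] 306 332 260 286
sieve_medium 0.73 [305.7 158.9] 294 319 145 172
sieve_coarse 0.71 [320.3 275.6] 306 332 260 286
lid 0.77 [202.5 276.5] 190 216 266 291
lid 0.66 [274.  214.1] 261 285 202 227
receiver 0.63 [432.6 265.3] 414 446 250 277
```

View pics/crop0.png

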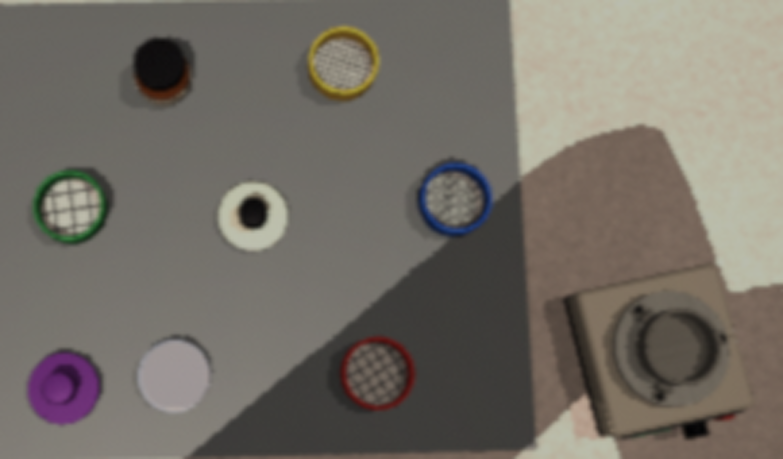

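The crop confirms it: white lid with black knob at top-view (273,215), and the purple one is at (204,278). I'll hover over the receiver and measure with the wrist camera.

```bash
cat >> h.py <<'E'
from scipy.spatial.transform import Rotation as Ro
np.set_printoptions(precision=4,suppress=True)
def delta(x,y,z,yaw=None,label=""):
    s=arm.observe(); R=Ro.from_euler("xyz",s["eef_rot"])
    yaw=s["eef_rot"][2] if yaw is None else yaw
    T=Ro.from_euler("xyz",[np.pi,0,yaw])
    d=R.inv().apply(np.array([x,y,z])-s["eef_pos"])*1000
    print(label,"mm",np.round(d,1),"rv",np.round((R.inv()*T).as_rotvec(),3))
E
python3 - <<'E'
from h import *
delta(.39,-.31,.27,0.0,"hover")
E
```

```text
hover mm [ 256.7 -223.   -38.7] rv [-0.    -0.     0.358]
```

Emit:
move_arm:
  motion:
    - [[32,-28,-5,0,0,0.045],[64,-56,-10,0,0,0.09],[96,-84,-15,0,0,0.135],[128,-112,-20,0,0,0.18],[160,-140,-25,0,0,0.225],[192,-168,-30,0,0,0.27],[224,-196,-35,0,0,0.315],[257,-223,-39,0,0,0.358]]

```text
time: 1.65
eef_pos: [0.3908, -0.3084, 0.2708]
eef_rot: [3.141, -0.0, -0.002]
wrist_force: [1.0, 0.2, -0.3]
width: 0.0852
finger_force: 0.0
```

Run:
```python
from h import *
s=arm.observe();print(s["eef_pos"],s["eef_rot"],s["time"],s["joint_positions"])
m=arm.camera_model("wrist");print(m)
im=arm.capture("wrist");cv2.imwrite("pics/w1.png",im)
print(proj("wrist",(.436,-.325,.09)),proj("wrist",(.563,-.172,.033)))
```

```text
[ 0.3908 -0.3084  0.2708] [ 3.1412 -0.0005 -0.0023] 1.65 [-0.729   0.2234  1.889   0.      1.0286  0.844 ]
{'intrinsics': array([[377.4488,   0.    , 288.3543],
       [  0.    , 377.4488, 209.4269],
       [  0.    ,   0.    ,   1.    ]]), 'cam_to_world': array([[-0.0028,  0.9596,  0.2815,  0.4621],
       [-1.    , -0.003 ,  0.0002, -0.3089],
       [ 0.001 , -0.2815,  0.9596,  0.4128],
       [ 0.    ,  0.    ,  0.    ,  1.    ]])}
[312.6484 134.0267] [139.6381 -14.9412]
```

View pics/w1.png

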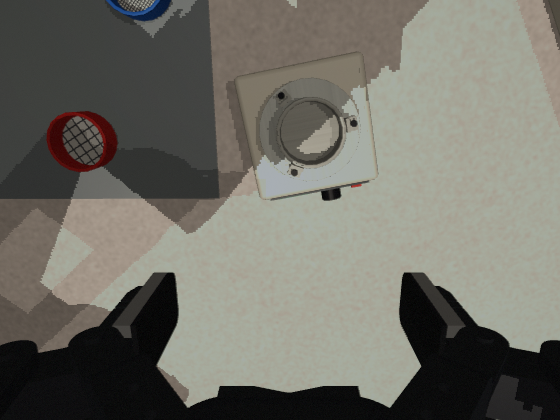

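Wrist view: receiver rim is centred near (310,132), 2 px from the prediction. Red is at (82,141) and blue at (140,0). I'll fit the known circles to the image edges for a sharper position.

```bash
cat >> h.py <<'E'
def fitc(cam,img,x0,y0,circ,span=.008):
    """(x,y) for which the projected circles [(radius,z)] lie best on image edges"""
    m=arm.camera_model(cam); K=np.array(m["intrinsics"]); T=np.array(m["cam_to_world"])
    g=cv2.GaussianBlur(img,(0,0),1.0).astype(np.float32)
    gx,gy=(np.abs(cv2.Sobel(g,cv2.CV_32F,*o)).max(2) for o in((1,0),(0,1)))
    G=np.minimum(np.hypot(gx,gy),150)
    a=np.linspace(0,2*np.pi,120,endpoint=False); best=[]
    base=np.vstack([np.c_[r*np.cos(a),r*np.sin(a),np.full(120,z)] for r,z in circ])
    def sc(x,y):
        c=(base+[x,y,0]-T[:3,3])@T[:3,:3]; u=K[0,0]*c[:,0]/-c[:,2]+K[0,2]; v=K[1,1]*-c[:,1]/-c[:,2]+K[1,2]
        return cv2.remap(G,u.astype(np.float32),v.astype(np.float32),cv2.INTER_LINEAR).mean()
    for st,sp in((.001,span),(.00025,.0012)):
        q=np.arange(-sp,sp+1e-9,st); S=[(sc(x0+i,y0+j),x0+i,y0+j) for i in q for j in q]
        b,x0,y0=max(S)
    return np.array([x0,y0]),b
RIM=[(.030,.090),(.0255,.090)]; SV=[(.030,.033),(.0255,.033)]
E
python3 - <<'E'
from h import *
w=cv2.imread("pics/w1.png");t=cv2.imread("pics/top0.png")
print("rec w",*fitc("wrist",w,.436,-.325,RIM),"t",*fitc("top",t,.436,-.325,RIM))
print("outer/inner",fitc("wrist",w,.436,-.325,RIM[:1]),fitc("wrist",w,.436,-.325,RIM[1:]))
print("red w",*fitc("wrist",w,.417,-.1,SV))
for n,x,y in(("blue",.563,-.172),("yel",.685,-.08),("red",.418,-.1)): print(n,*fitc("top",t,x,y,SV))
print("lid",fitc("top",t,.5535,.0027,[(.03,.013)]))
# where the grasp point of TCP hovering shows
delta(.56,-.172,.20,0,"blue hover"); delta(.48,-.172,.20,0,"blue view")
E
```

```text
rec w [ 0.4368 -0.3242] 67.91056 t [ 0.434  -0.3295] 81.86192
outer/inner (array([ 0.437, -0.319]), np.float32(78.036896)) (array([ 0.435 , -0.3237]), np.float32(85.57714))
red w [ 0.424  -0.0927] 92.73924
blue [ 0.5693 -0.1679] 126.520454
yel [ 0.6856 -0.0782] 121.80505
red [ 0.42   -0.0972] 89.33462
lid (array([0.5555, 0.0025]), np.float32(147.99788))
blue hover mm [ 166.2 -132.6   71.8] rv [-0.001 -0.002 -0.004]
blue view mm [  86.2 -132.3   71.6] rv [-0.001 -0.002 -0.004]
```

Emit:
move_arm:
  motion:
    - [[22,-17,14,0,0,0],[44,-34,28,0,0,0],[66,-51,42,0,0,0],[88,-68,56,0,0,0],[110,-85,70,0,0,0],[135,-104,84,0,0,0],[160,-122,98,0,0,0],[175,-138,110,0,0,0]]

```text
time: 2.5
eef_pos: [0.567, -0.1711, 0.1596]
eef_rot: [3.141, -0.001, 0.0]
wrist_force: [0.4, -0.0, 0.9]
width: 0.0857
finger_force: 0.0
```

```bash
cat >> h.py <<'E'
def colour(cam,img,name,near,R,z=.033):
    """centre from hull of the colour, each hull ellipse taken as the rim at height z"""
    e,b=ring(img,name,near,R); return np.round(e[0],1),np.round(e[1],1),at(cam,e[0],z)[:2]
E
python3 - <<'E'
from h import *
s=arm.observe();print(s["eef_pos"],s["eef_rot"],s["time"])
im=arm.capture("wrist");cv2.imwrite("pics/w2.png",im)
p=proj("wrist",(.567,-.17,.033));print(p)
print(colour("wrist",im,"sieve_fine",p,90)); print(fitc("wrist",im,.567,-.17,SV),fitc("wrist",im,.567,-.17,[(.03,.033)]),fitc("wrist",im,.567,-.17,[(.0255,.033)]))
E
```

```text
[ 0.567  -0.1711  0.1596] [ 3.1415 -0.0006  0.0004] 2.5
[289.2812 200.9017]
(array([285.2, 199.2]), array([79.5, 82.1]), array([ 0.5683, -0.167 ]))
(array([ 0.5665, -0.1662]), np.float32(105.56617)) (array([ 0.568 , -0.1662]), np.float32(114.54347)) (array([ 0.574 , -0.1665]), np.float32(125.80199))
```

View pics/w2.png

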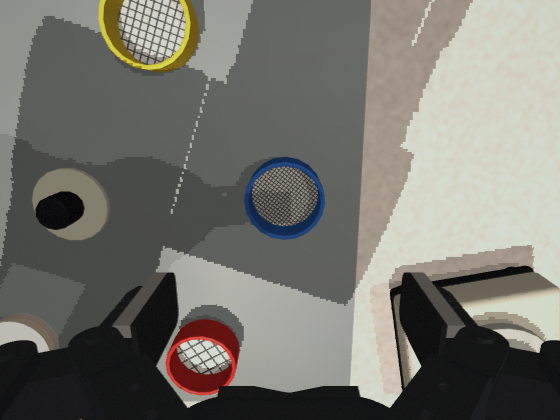

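Blue is centred under the gripper at (285,199), which gives (0.568, -0.1667). Descending to grip.

Emit:
move_arm:
  motion:
    - [[1,-4.5,20,0,0,0],[1,-4.5,45,0,0,0],[1,-4.5,75,0,0,0],[1,-4.5,105,0,0,0],[1,-4.5,130,0,0,0],[1,-4.5,145,0,0,0],[1,-4.5,153,0,0,0],[1,-4.5,154,0,0,0]]

```text
time: 3.35
eef_pos: [0.5661, -0.1675, 0.0059]
eef_rot: [-3.141, 0.001, -0.0]
wrist_force: [0.4, -0.1, 0.1]
width: 0.0852
finger_force: 0.0
```

Emit:
move_arm:
  motion:
    - [[0,0,0,0,0,0],[0,0,0,0,0,0],[0,0,0,0,0,0],[0,0,0,0,0,0],[0,0,0,0,0,0],[0,0,0,0,0,0],[0,0,0,0,0,0],[0,0,0,0,0,0]]
  grip: 50
  grip_force: 25

```text
time: 4.15
eef_pos: [0.567, -0.1677, 0.0075]
eef_rot: [3.141, -0.002, -0.0]
wrist_force: [-2.8, 0.7, 7.5]
width: 0.0584
finger_force: 26.9
```

Run:
```python
from h import *
s=arm.observe();print(s["eef_pos"],s["eef_rot"],s["time"],s["width"],s["finger_force"],s["wrist_force"])
im=arm.capture("wrist");cv2.imwrite("pics/w3.png",im)
p=proj("wrist",(.568,-.167,.033));print(p); print(colour("wrist",im,"sieve_fine",p,130))
```

```text
[ 0.567  -0.1677  0.0075] [ 3.141  -0.0017 -0.0001] 4.15 0.058400003713020565 26.895167352631688 [-2.8076  0.7481  7.5158]
[285.0729 308.9401]
(array([289.5, 301.1]), array([166.8, 170.6]), array([ 0.571 , -0.1685]))
```

View pics/w3.png

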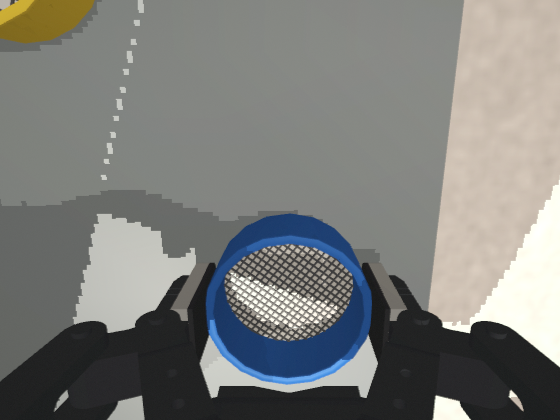

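Blue is gripped: opening 58 mm, rim centred at (289,309), level. Lifting and carrying to a point just short of the receiver, so the rim can be seen past the held sieve.

Emit:
move_arm:
  motion:
    - [[0,0,-15,0,0,0],[0,0,-45,0,0,0],[0,0,-85,0,0,0],[-15,12,-125,0,0,0],[-45,35,-150,0,0,0],[-80,61,-155,0,0,0],[-115,87,-155,0,0,0],[-150,114,-155,0,0,0]]

```text
time: 5.0
eef_pos: [0.4152, -0.2822, 0.1631]
eef_rot: [3.14, -0.002, 0.001]
wrist_force: [-0.0, -0.1, 0.6]
width: 0.058
finger_force: 27.5
```

Emit:
move_arm:
  motion:
    - [[-20,15,0,0,0,0],[-40,30,0,0,0,0],[-52,40,0,0,0,0],[-57,43,0,0,0,0],[-57,43,0,0,0,0],[-57,43,0,0,0,0],[-57,43,0,0,0,0],[-57,43,0,0,0,0]]

```text
time: 5.8
eef_pos: [0.3598, -0.324, 0.1613]
eef_rot: [-3.142, -0.0, 0.001]
wrist_force: [0.6, -0.3, 0.3]
width: 0.0581
finger_force: 27.5
```

Run:
```python
from h import *
s=arm.observe();print(s["eef_pos"],s["eef_rot"],s["time"],s["width"],s["finger_force"],s["wrist_force"])
im=arm.capture("wrist");cv2.imwrite("pics/w4.png",im)
print(proj("wrist",(.436,-.325,.09)))
for c in (RIM,RIM[:1],RIM[1:],[(.0255,.09),(.0255,.067)],[(.046,.066)]): print(fitc("wrist",im,.436,-.325,c))
for r in arm.landmark_of("wrist","receiver"): print(r, at("wrist",r["uv"],.066))
```

```text
[ 0.3598 -0.324   0.1613] [-3.1415 -0.0001  0.0007] 5.8 0.05806042193836139 27.516233548521996 [ 0.5558 -0.2692  0.2723]
[289.2414  89.0754]
(array([ 0.4343, -0.3295]), np.float32(61.475716))
(array([ 0.4328, -0.3245]), np.float32(58.552612))
(array([ 0.4345, -0.3295]), np.float32(86.599846))
(array([ 0.435 , -0.3287]), np.float32(68.9209))
(array([ 0.4338, -0.3272]), np.float32(44.641857))
{'uv': [294.9, 90.7], 'conf': 0.79} [ 0.4355 -0.3285  0.066 ]
```

View pics/w4.png

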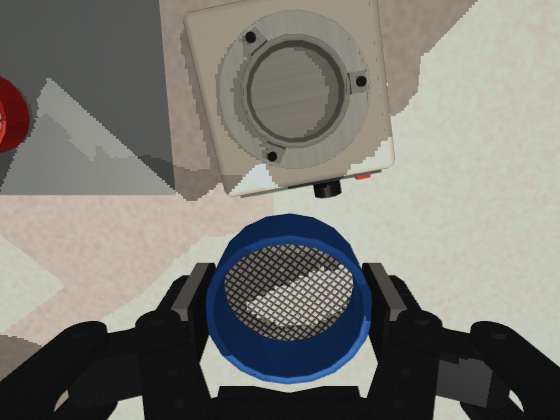

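Blue is held level at (289,309) and the receiver mouth is centred near (296,91). I'll cross-check the centre using the three clip screws at (250,37), (361,81) and (272,156), and the held rim's place in the tool.

Run:
```python
from h import *
from scipy.optimize import least_squares
im=cv2.imread("pics/w4.png"); g=cv2.cvtColor(im,cv2.COLOR_BGR2GRAY)
P=[]
for u,v in((250,37),(361,81),(272,156)):
    w=g[v-8:v+9,u-8:u+9]; ys,xs=np.nonzero(w<50); P.append(at("wrist",(u-8+xs.mean(),v-8+ys.mean()),.078)[:2])
P=np.array(P); f=least_squares(lambda q:np.hypot(*(P-q[:2]).T)-q[2],[.435,-.328,.035]); print("clips",f.x)
# rim ring of held sieve
tcp=arm.observe()["eef_pos"]
for dz in(.0245,.0265): print("held",fitc("wrist",im,tcp[0]+.001,tcp[1],[(.03,tcp[2]+dz)],.006)[0]-tcp[:2])
o=im.copy()
for (x,y),c in(((.4345,-.3292),(0,255,0)),):
    for r,z in RIM:
        a=np.linspace(0,6.283,90); cv2.polylines(o,[np.array([proj("wrist",(x+r*np.cos(t),y+r*np.sin(t),z)) for t in a]).round().astype(int)],True,c,1)
cv2.imwrite("pics/o4.png",cv2.resize(o[0:190,170:410],None,fx=3,fy=3,interpolation=cv2.INTER_NEAREST))
```

```text
clips [ 0.4339 -0.3279  0.0382]
held [-0.0017 -0.0005]
held [0.0008 0.0005]
```

View pics/o4.png

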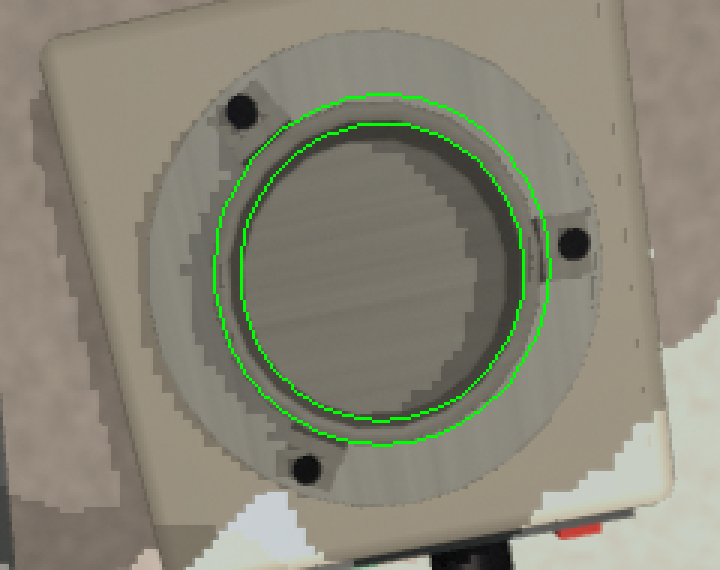

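Overlay fits within 1 mm, and the clip circle agrees. I take the receiver at (0.4342, -0.3282). Moving above it, then down to just over the rim.

Emit:
move_arm:
  motion:
    - [[20,1,0,0,0,0],[45,3,0,0,0,0],[65,4,0,0,0,0],[74,4.2,5,0,0,0],[74,4.2,20,0,0,0],[74,4.2,35,0,0,0],[74,4.2,46,0,0,0],[74,4.2,50,0,0,0]]

```text
time: 6.7
eef_pos: [0.4324, -0.328, 0.11]
eef_rot: [-3.14, 0.002, -0.0]
wrist_force: [0.0, 0.8, -1.0]
width: 0.0578
finger_force: 27.5
```

Emit:
move_arm:
  motion:
    - [[0,0,0,0,0,0],[0,0,2,0,0,0],[0,0,4,0,0,0],[0,0,6,0,0,0],[0,0,8,0,0,0],[0,0,10,0,0,0],[0,0,12,0,0,0],[0,0,12,0,0,0]]

```text
time: 7.5
eef_pos: [0.4332, -0.3286, 0.099]
eef_rot: [-3.141, 0.0, -0.0]
wrist_force: [1.2, -0.7, -1.4]
width: 0.0579
finger_force: 27.5
```

Emit:
move_arm:
  motion:
    - [[0,0,1.5,0,0,0],[0,0,3,0,0,0],[0,0,4.5,0,0,0],[0,0,6,0,0,0],[0,0,7,0,0,0],[0,0,7.5,0,0,0],[0,0,7.5,0,0,0],[0,0,7.5,0,0,0]]

```text
time: 8.3
eef_pos: [0.4341, -0.3288, 0.0919]
eef_rot: [3.141, -0.001, -0.0]
wrist_force: [6.4, 3.2, -0.4]
width: 0.058
finger_force: 27.5
```

Emit:
move_arm:
  motion:
    - [[0.6,-0.4,0,0,0,0],[0.6,-0.4,0.5,0,0,0],[0.6,-0.4,1,0,0,0],[0.6,-0.4,1.5,0,0,0],[0.6,-0.4,2,0,0,0],[0.6,-0.4,2.5,0,0,0],[0.6,-0.4,2.5,0,0,0],[0.6,-0.4,2.5,0,0,0]]

```text
time: 9.1
eef_pos: [0.4342, -0.3284, 0.0904]
eef_rot: [3.141, -0.001, -0.0]
wrist_force: [0.1, 5.9, 24.7]
width: 0.058
finger_force: 30.2
```

Seated: 25 N of support, with the TCP at the expected 0.0905. Releasing.

Emit:
move_arm:
  motion:
    - [[0,0,-1,0,0,0],[0,0,-1,0,0,0],[0,0,-1,0,0,0],[0,0,-1,0,0,0],[0,0,-1,0,0,0],[0,0,-1,0,0,0],[0,0,-6,0,0,0],[0,0,-16,0,0,0]]
  grip: 85

```text
time: 9.9
eef_pos: [0.4335, -0.328, 0.1053]
eef_rot: [-3.141, 0.001, -0.0]
wrist_force: [0.2, 0.7, 0.2]
width: 0.0851
finger_force: 0.0
```

Emit:
move_arm:
  motion:
    - [[0,0,-25,0,0,0],[0,0,-50,0,0,0],[-10,0,-70,0,0,0],[-30,0,-70,0,0,0],[-50,0,-70,0,0,0],[-60,0,-70,0,0,0],[-60,0,-70,0,0,0],[-60,0,-70,0,0,0]]

```text
time: 10.7
eef_pos: [0.3745, -0.3286, 0.1757]
eef_rot: [3.141, -0.001, -0.001]
wrist_force: [0.5, 0.0, -0.1]
width: 0.0851
finger_force: 0.0
```

Run:
```python
from h import *
s=arm.observe();print(s["eef_pos"],s["eef_rot"],s["time"],s["width"],s["finger_force"],s["wrist_force"])
im=arm.capture("wrist");cv2.imwrite("pics/w5.png",im)
p=proj("wrist",(.4345,-.328,.116));print(p); print(colour("wrist",im,"sieve_fine",p,120,.116)); print(fitc("wrist",im,.4345,-.328,[(.03,.116)]))
delta(.6856,-.079,.16,0,"yellow hover")
```

```text
[ 0.3745 -0.3286  0.1757] [ 3.141  -0.0007 -0.0008] 10.7 0.08507437697338927 0.0 [ 0.4565  0.0003 -0.1111]
[286.1544 121.7696]
(array([288.2, 123. ]), array([112.2, 114.8]), array([ 0.4339, -0.3291]))
(array([ 0.4328, -0.3287]), np.float32(135.93597))
yellow hover mm [ 310.8 -249.7   15.6] rv [ 0.    -0.001 -0.   ]
```

View pics/w5.png

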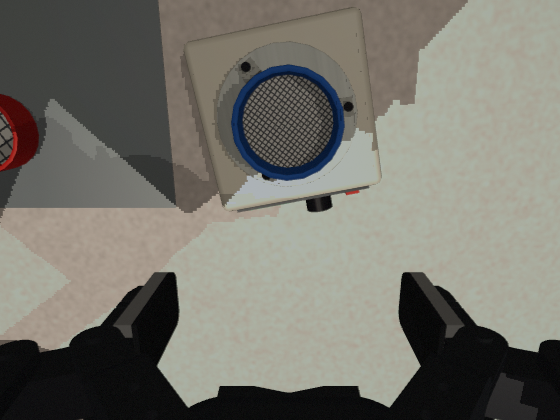

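Blue is nested and level in the pan at (288,123). On to yellow.

Emit:
move_arm:
  motion:
    - [[39,-31,0,0,0,0],[78,-62,2,0,0,0],[117,-94,4,0,0,0],[156,-125,6,0,0,0],[195,-156,8,0,0,0],[234,-187,10,0,0,0],[273,-219,12,0,0,0],[311,-250,15,0,0,0]]

```text
time: 11.55
eef_pos: [0.6871, -0.0759, 0.16]
eef_rot: [-3.142, -0.0, 0.001]
wrist_force: [1.0, -0.6, -0.6]
width: 0.0848
finger_force: 0.0
```

```bash
cat >> h.py <<'E'
def look(name,x,y,z=.033,R=90):
    s=arm.observe();print(s["eef_pos"],s["eef_rot"],s["time"],s["joint_positions"])
    im=arm.capture("wrist"); p=proj("wrist",(x,y,z)); print("pred",p)
    c=colour("wrist",im,name,p,R,z); print(c); f=fitc("wrist",im,c[2][0],c[2][1],[(.03,z)],.004); print(f)
    delta(*((c[2]+f[0])/2),.006,0,"grasp"); return im
E
python3 - <<'E'
from h import *
im=look("sieve_medium",.6856,-.079)
E
```

```text
[ 0.6871 -0.0759  0.16  ] [-3.1416 -0.0002  0.0006] 11.55 [-0.1539  0.6065  1.5594  0.0001  0.9755  1.4162]
pred [298.3311 208.9803]
(array([291.2, 197.1]), array([80. , 82.5]), array([ 0.6947, -0.0737]))
(array([ 0.693 , -0.0729]), np.float32(131.25484))
grasp mm [  0.9   2.2 153.6] rv [-0.001 -0.004  0.002]
```

The arm was still settling during that capture, so I'll measure again at rest.

Run:
```python
from h import *
im=look("sieve_medium",.688,-.078)
```

```text
[ 0.6923 -0.0712  0.1596] [-3.1402 -0.0039  0.0024] 11.6 [-0.1471  0.6113  1.5509  0.0023  0.9757  1.42  ]
pred [293.9394 202.1328]
(array([297.7, 204.5]), array([79.5, 82.6]), array([ 0.6862, -0.0808]))
(array([ 0.6843, -0.08  ]), np.float32(133.97385))
grasp mm [ -4.7   7.1 153.4] rv [-0.001 -0.002  0.004]
```

Emit:
move_arm:
  motion:
    - [[0,0,5,0,0,0],[0,0,10,0,0,0],[0,0,10,0,0,0],[0,0,10,0,0,0],[0,0,10,0,0,0],[0,0,10,0,0,0],[0,0,10,0,0,0],[0,0,10,0,0,0]]

```text
time: 12.45
eef_pos: [0.685, -0.0784, 0.1505]
eef_rot: [3.142, -0.0, -0.0]
wrist_force: [0.7, -0.3, -0.1]
width: 0.0852
finger_force: 0.0
```

Run:
```python
from h import *
im=look("sieve_medium",.688,-.078)
```

```text
[ 0.685  -0.0784  0.1505] [ 3.1415 -0.0003 -0.0003] 12.45 [-0.1579  0.614   1.5717 -0.      0.9556  1.4132]
pred [287.1123 198.831 ]
(array([287.8, 197.6]), array([82.8, 85.5]), array([ 0.6889, -0.0785]))
(array([ 0.6872, -0.0777]), np.float32(132.90178))
grasp mm [  3.1  -0.3 144.4] rv [ 0. -0. -0.]
```

Emit:
move_arm:
  motion:
    - [[2.7,-0.3,20,0,0,0],[2.7,-0.3,45,0,0,0],[2.7,-0.3,75,0,0,0],[2.7,-0.3,105,0,0,0],[2.7,-0.3,128,0,0,0],[2.7,-0.3,139,0,0,0],[2.7,-0.3,144,0,0,0],[2.7,-0.3,144.5,0,0,0]]

```text
time: 13.3
eef_pos: [0.6878, -0.078, 0.006]
eef_rot: [-3.142, -0.0, -0.0]
wrist_force: [0.3, 0.9, 0.2]
width: 0.0851
finger_force: 0.0
```

Emit:
move_arm:
  motion:
    - [[0,0,0,0,0,0],[0,0,0,0,0,0],[0,0,0,0,0,0],[0,0,0,0,0,0],[0,0,0,0,0,0],[0,0,0,0,0,0],[0,0,0,0,0,0],[0,0,0,0,0,0]]
  grip: 50
  grip_force: 25

```text
time: 14.1
eef_pos: [0.6884, -0.0781, 0.0072]
eef_rot: [3.141, -0.002, -0.0]
wrist_force: [-1.3, 0.1, 6.7]
width: 0.0581
finger_force: 26.5
```

Emit:
move_arm:
  motion:
    - [[0,0,-15,0,0,0],[0,0,-45,0,0,0],[0,0,-85,0,0,0],[0,0,-125,0,0,0],[-10,8,-155,0,0,0],[-35,27,-170,0,0,0],[-70,55,-180,0,0,0],[-105,82,-180,0,0,0]]

```text
time: 14.9
eef_pos: [0.5825, -0.1608, 0.1888]
eef_rot: [3.14, -0.004, 0.001]
wrist_force: [0.4, -1.8, -1.1]
width: 0.0582
finger_force: 27.6
```

Emit:
move_arm:
  motion:
    - [[-30,23,0,0,0,0],[-60,46,0,0,0,0],[-95,73,0,0,0,0],[-130,100,0,0,0,0],[-160,125,0,0,0,0],[-190,148,0,0,0,0],[-213,167,0,0,0,0],[-217,168,0,0,0,0]]

```text
time: 15.7
eef_pos: [0.3636, -0.3297, 0.1871]
eef_rot: [3.14, -0.001, -0.003]
wrist_force: [0.2, -0.4, -0.4]
width: 0.0578
finger_force: 27.5
```

Emit:
move_arm:
  motion:
    - [[0,0,0,0,0,0],[0,0,0,0,0,0],[0,0,0,0,0,0],[0,0,0,0,0,0],[0,0,0,0,0,0],[0,0,0,0,0,0],[0,0,0,0,0,0],[0,0,0,0,0,0]]

```text
time: 16.5
eef_pos: [0.3656, -0.3279, 0.1857]
eef_rot: [-3.142, 0.0, -0.0]
wrist_force: [0.1, 0.6, -0.7]
width: 0.0584
finger_force: 27.6
```

```bash
cat >> h.py <<'E'
def held(name,zoff=.0255):
    s=arm.observe();t=s["eef_pos"];print(t,s["eef_rot"],s["time"],s["width"],s["wrist_force"])
    im=arm.capture("wrist")
    for d in(-.001,0,.001): print("held",fitc("wrist",im,t[0],t[1],[(.03,t[2]+zoff+d)],.006)[0]-t[:2])
    hsv=cv2.cvtColor(im,cv2.COLOR_BGR2HSV)
    e,b=ring(im,name,(289,300),130); print("hull",np.round(e[0],1),np.round(e[1],1),b); return im
E
python3 - <<'E'
from h import *
im=held("sieve_medium"); cv2.imwrite("pics/w6.png",im)
print("w4 ref blue hull",ring(cv2.imread("pics/w4.png"),"sieve_fine",(289,300),130))
s=arm.observe(); p=proj("wrist",(.4345,-.328,.116)); print(p,colour("wrist",im,"sieve_fine",p,75,.116),fitc("wrist",im,.4345,-.328,[(.03,.116)]))
E
```

```text
[ 0.3656 -0.3279  0.1857] [-3.1415  0.0001 -0.0001] 16.5 0.058393066535981863 [ 0.0745  0.6104 -0.6751]
held [-0.0017 -0.0005]
held [-0.001  -0.0005]
held [ 0.0008 -0.0012]
hull [289.7 300.9] [167.3 171.3] (206, 214, 167, 171)
w4 ref blue hull (((289.299072265625, 301.1031188964844), (167.95770263671875, 169.97674560546875), 169.56455993652344), (207, 215, 166, 170))
[287.5087 103.345 ] (array([289.8, 105.3]), array([108.5, 112.5]), array([ 0.4335, -0.3292])) (array([ 0.4328, -0.329 ]), np.float32(140.09506))
```

View pics/w6.png

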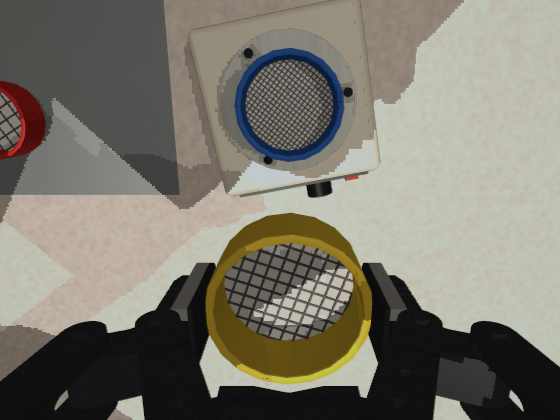

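Yellow is held exactly as blue was (hull centres within 0.5 px), and the blue rim is at (290,105). I'll aim for the same release TCP, 26 mm higher.

Emit:
move_arm:
  motion:
    - [[20,0.4,0,0,0,0],[45,0.4,0,0,0,0],[62,0.4,5,0,0,0],[68.5,0.4,20,0,0,0],[68.5,0.4,35,0,0,0],[68.5,0.4,46,0,0,0],[68.5,0.4,52,0,0,0],[68.5,0.4,52,0,0,0]]

```text
time: 17.35
eef_pos: [0.4332, -0.3279, 0.1327]
eef_rot: [-3.14, 0.002, -0.0]
wrist_force: [-0.3, -0.0, -0.4]
width: 0.0582
finger_force: 27.6
```

Emit:
move_arm:
  motion:
    - [[0,0,0,0,0,0],[0,0,0,0,0,0],[0,0,3,0,0,0],[0,0,6,0,0,0],[0,0,9,0,0,0],[0,0,11,0,0,0],[0,0,11,0,0,0],[0,0,11,0,0,0]]

```text
time: 18.15
eef_pos: [0.434, -0.3283, 0.1227]
eef_rot: [-3.141, 0.0, -0.0]
wrist_force: [0.5, 0.3, -0.4]
width: 0.0581
finger_force: 27.6
```

Emit:
move_arm:
  motion:
    - [[0,0,1,0,0,0],[0,0,2,0,0,0],[0,0,3,0,0,0],[0,0,4,0,0,0],[0,0,5,0,0,0],[0,0,6,0,0,0],[0,0,6.5,0,0,0],[0,0,6.5,0,0,0]]

```text
time: 18.95
eef_pos: [0.434, -0.3284, 0.1163]
eef_rot: [-3.142, 0.0, -0.0]
wrist_force: [0.9, -0.2, -1.0]
width: 0.0577
finger_force: 27.6
```

Emit:
move_arm:
  motion:
    - [[0,0,0.4,0,0,0],[0,0,0.8,0,0,0],[0,0,1.2,0,0,0],[0,0,1.2,0,0,0],[0,0,1.2,0,0,0],[0,0,1.2,0,0,0],[0,0,1.2,0,0,0],[0,0,1.2,0,0,0]]

```text
time: 19.75
eef_pos: [0.4341, -0.3284, 0.1161]
eef_rot: [3.141, -0.0, -0.0]
wrist_force: [-6.1, 4.6, 20.7]
width: 0.0582
finger_force: 29.6
```

Seated with 21 N of support at the right height. Releasing.

Emit:
move_arm:
  motion:
    - [[0,0,-0.8,0,0,0],[0,0,-0.8,0,0,0],[0,0,-0.8,0,0,0],[0,0,-0.8,0,0,0],[0,0,-0.8,0,0,0],[0,0,-0.8,0,0,0],[0,0,-6,0,0,0],[0,0,-16,0,0,0]]
  grip: 85

```text
time: 20.55
eef_pos: [0.4337, -0.3281, 0.1311]
eef_rot: [-3.141, 0.001, -0.0]
wrist_force: [0.3, -0.4, -0.3]
width: 0.085
finger_force: 0.0
```

Emit:
move_arm:
  motion:
    - [[0,0,-25,0,0,0],[0,0,-50,0,0,0],[-10,0,-60,0,0,0],[-30,0,-60,0,0,0],[-50,0,-60,0,0,0],[-60,0,-60,0,0,0],[-60,0,-60,0,0,0],[-60,0,-60,0,0,0]]

```text
time: 21.35
eef_pos: [0.3744, -0.3286, 0.1913]
eef_rot: [3.141, -0.0, -0.001]
wrist_force: [0.3, -0.3, 0.2]
width: 0.085
finger_force: 0.0
```

Run:
```python
from h import *
s=arm.observe();print(s["eef_pos"],s["eef_rot"],s["time"],s["width"],s["joint_positions"])
im=arm.capture("wrist")
p=proj("wrist",(.4345,-.328,.142));print(p); print(colour("wrist",im,"sieve_medium",p,120,.142)); print(fitc("wrist",im,.4345,-.328,[(.03,.142)]))
cv2.imwrite("pics/w7.png",im)
delta(.42,-.099,.17,0,"red hover yaw0"); delta(.42,-.099,.17,-.25,"red hover yaw radial")
```

```text
[ 0.3744 -0.3286  0.1913] [ 3.1413 -0.0005 -0.0008] 21.35 0.08501612130897909 [-0.7813  0.3198  1.9823  0.0001  0.8389  0.7902]
[285.9666 122.9879]
(array([288.5, 123.9]), array([119.1, 121.3]), array([ 0.4341, -0.3293]))
(array([ 0.433, -0.329]), np.float32(126.04101))
red hover yaw0 mm [  45.2 -229.7   21.1] rv [ 0.    -0.001 -0.   ]
red hover yaw radial mm [  45.2 -229.7   21.1] rv [ 0.    -0.001  0.25 ]
```

Yellow is nested: its rim fit matches blue's centre at the higher level. Next is red.

Emit:
move_arm:
  motion:
    - [[10,-30,0,0,0,0],[20,-65,0,0,0,0],[30,-100,2,0,0,0],[36,-135,6,0,0,0],[40,-170,12,0,0,0],[43,-200,16,0,0,0],[45,-222,20,0,0,0],[45,-230,21,0,0,0]]

```text
time: 22.2
eef_pos: [0.4196, -0.0964, 0.1697]
eef_rot: [-3.141, 0.001, 0.002]
wrist_force: [-0.5, -0.2, 0.7]
width: 0.085
finger_force: 0.0
```

Emit:
move_arm:
  motion:
    - [[0,0,10,0,0,0],[0,0,20,0,0,0],[0,0,20,0,0,0],[0,0,20,0,0,0],[0,0,20,0,0,0],[0,0,20,0,0,0],[0,0,20,0,0,0],[0,0,20,0,0,0]]

```text
time: 23.0
eef_pos: [0.4192, -0.0985, 0.1503]
eef_rot: [3.141, -0.0, -0.0]
wrist_force: [0.8, -0.0, 0.5]
width: 0.0851
finger_force: 0.0
```

Run:
```python
from h import *
im=look("sieve_coarse",.42,-.099)
```

```text
[ 0.4192 -0.0985  0.1503] [ 3.1415 -0.0004 -0.0003] 23.0 [-0.3011  0.2976  2.1639  0.      0.6797  1.27  ]
pred [288.4391 201.9753]
(array([286.6, 197.9]), array([82.4, 85.3]), array([ 0.423 , -0.0977]))
(array([ 0.4208, -0.0969]), np.float32(141.48367))
grasp mm [  2.7  -1.1 144.2] rv [ 0. -0. -0.]
```

Emit:
move_arm:
  motion:
    - [[2.5,-1,20,0,0,0],[2.5,-1,45,0,0,0],[2.5,-1,75,0,0,0],[2.5,-1,105,0,0,0],[2.5,-1,128,0,0,0],[2.5,-1,139,0,0,0],[2.5,-1,144,0,0,0],[2.5,-1,144.5,0,0,0]]

```text
time: 23.85
eef_pos: [0.4217, -0.0974, 0.0056]
eef_rot: [-3.142, 0.0, -0.0]
wrist_force: [-0.6, 0.2, 0.9]
width: 0.0849
finger_force: 0.0
```

Emit:
move_arm:
  motion:
    - [[0,0,0,0,0,0],[0,0,0,0,0,0],[0,0,0,0,0,0],[0,0,0,0,0,0],[0,0,0,0,0,0],[0,0,0,0,0,0],[0,0,0,0,0,0],[0,0,0,0,0,0]]
  grip: 50
  grip_force: 25

```text
time: 24.65
eef_pos: [0.4223, -0.0975, 0.0066]
eef_rot: [3.141, -0.002, -0.0]
wrist_force: [-0.6, -0.4, 9.1]
width: 0.059
finger_force: 24.9
```

Emit:
move_arm:
  motion:
    - [[0,0,-15,0,0,0],[0,0,-45,0,0,0],[0,0,-85,0,0,0],[0,0,-125,0,0,0],[0,0,-165,0,0,0],[0,10,-195,0,0,0],[-5,35,-206,0,0,0],[-12,65,-206,0,0,0]]

```text
time: 25.45
eef_pos: [0.4107, -0.163, 0.2145]
eef_rot: [3.139, -0.005, 0.002]
wrist_force: [0.3, 0.5, -0.8]
width: 0.0586
finger_force: 27.8
```

Emit:
move_arm:
  motion:
    - [[-8,33,0,0,0,0],[-16,66,0,0,0,0],[-24,99,0,0,0,0],[-32,130,0,0,0,0],[-40,152,0,0,0,0],[-44,163,0,0,0,0],[-44,165,0,0,0,0],[-44,165,0,0,0,0]]

```text
time: 26.25
eef_pos: [0.3656, -0.3269, 0.2118]
eef_rot: [-3.141, -0.0, -0.001]
wrist_force: [-0.2, -0.4, 0.2]
width: 0.059
finger_force: 27.8
```

Emit:
move_arm:
  motion:
    - [[0,0,0,0,0,0],[0,0,0,0,0,0],[0,0,0,0,0,0],[0,0,0,0,0,0],[0,0,0,0,0,0],[0,0,0,0,0,0],[0,0,0,0,0,0],[0,0,0,0,0,0]]

```text
time: 27.05
eef_pos: [0.3656, -0.3274, 0.2116]
eef_rot: [-3.142, -0.0, -0.0]
wrist_force: [-0.4, -0.2, -0.7]
width: 0.0586
finger_force: 27.8
```

Run:
```python
from h import *
im=held("sieve_coarse"); cv2.imwrite("pics/w8.png",im)
p=proj("wrist",(.4345,-.328,.142)); print(p,colour("wrist",im,"sieve_medium",p,80,.142))
delta(.4341,-.3284,.158,0,"over stack")
```

```text
[ 0.3656 -0.3274  0.2116] [-3.1416 -0.     -0.0002] 27.05 0.05855223218543299 [-0.3899 -0.1684 -0.7304]
held [-0.002  -0.0005]
held [-0.0012 -0.0005]
held [-0.0002 -0.0005]
hull [289.4 301.4] [167.9 171.8] (205, 214, 169, 172)
[288.5224 103.292 ] (array([291.2, 105.3]), array([109.4, 113. ]), array([ 0.4335, -0.3294]))
over stack mm [68.5  1.  53.6] rv [-0. -0. -0.]
```

View pics/w8.png

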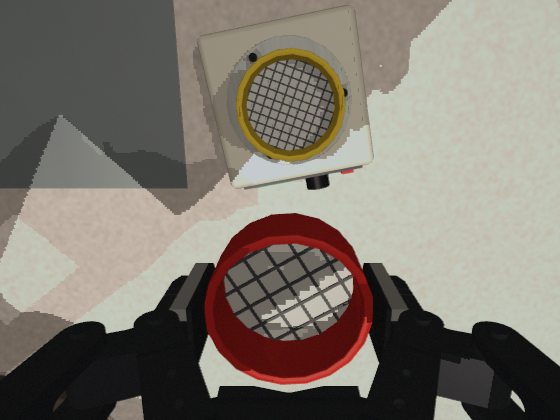

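Red is held level at (289,301), the same as before, and the yellow rim at (291,105) is level on the stack. Placing.

Emit:
move_arm:
  motion:
    - [[20,1,0,0,0,0],[45,1,0,0,0,0],[62,1,5,0,0,0],[68.5,1,20,0,0,0],[68.5,1,35,0,0,0],[68.5,1,46,0,0,0],[68.5,1,52,0,0,0],[68.5,1,52,0,0,0]]

```text
time: 27.9
eef_pos: [0.4332, -0.328, 0.1585]
eef_rot: [-3.14, 0.002, -0.0]
wrist_force: [0.3, 0.2, 0.4]
width: 0.0591
finger_force: 27.8
```

Emit:
move_arm:
  motion:
    - [[0,0,0,0,0,0],[0,0,0,0,0,0],[0,0,3,0,0,0],[0,0,6,0,0,0],[0,0,9,0,0,0],[0,0,11,0,0,0],[0,0,11,0,0,0],[0,0,11,0,0,0]]

```text
time: 28.7
eef_pos: [0.4341, -0.3283, 0.1485]
eef_rot: [-3.141, 0.0, -0.0]
wrist_force: [0.2, -0.3, -1.1]
width: 0.059
finger_force: 27.8
```

Emit:
move_arm:
  motion:
    - [[0,0,1,0,0,0],[0,0,2,0,0,0],[0,0,3,0,0,0],[0,0,4,0,0,0],[0,0,5,0,0,0],[0,0,6,0,0,0],[0,0,6.5,0,0,0],[0,0,6.5,0,0,0]]

```text
time: 29.5
eef_pos: [0.434, -0.3283, 0.142]
eef_rot: [-3.141, 0.0, -0.0]
wrist_force: [-0.3, 0.0, -0.5]
width: 0.0586
finger_force: 27.8
```

Emit:
move_arm:
  motion:
    - [[0,0,0.4,0,0,0],[0,0,0.8,0,0,0],[0,0,1.2,0,0,0],[0,0,1.2,0,0,0],[0,0,1.2,0,0,0],[0,0,1.2,0,0,0],[0,0,1.2,0,0,0],[0,0,1.2,0,0,0]]

```text
time: 30.3
eef_pos: [0.4342, -0.3284, 0.1416]
eef_rot: [3.141, -0.0, -0.0]
wrist_force: [-2.6, 2.2, 12.8]
width: 0.0588
finger_force: 28.9
```

Seated. Releasing.

Emit:
move_arm:
  motion:
    - [[0,0,-0.5,0,0,0],[0,0,-0.5,0,0,0],[0,0,-0.5,0,0,0],[0,0,-0.5,0,0,0],[0,0,-0.5,0,0,0],[0,0,-0.5,0,0,0],[0,0,-6,0,0,0],[0,0,-16,0,0,0]]
  grip: 85

```text
time: 31.1
eef_pos: [0.4338, -0.3281, 0.157]
eef_rot: [-3.141, 0.001, -0.0]
wrist_force: [0.4, 0.3, -0.3]
width: 0.085
finger_force: 0.0
```

Emit:
move_arm:
  motion:
    - [[0,0,-25,0,0,0],[0,0,-50,0,0,0],[-10,0,-60,0,0,0],[-30,0,-60,0,0,0],[-50,0,-60,0,0,0],[-60,0,-60,0,0,0],[-60,0,-60,0,0,0],[-60,0,-60,0,0,0]]

```text
time: 31.9
eef_pos: [0.3744, -0.3286, 0.2171]
eef_rot: [3.141, -0.001, -0.001]
wrist_force: [1.0, 0.3, 0.3]
width: 0.0851
finger_force: 0.0
```

Run:
```python
from h import *
s=arm.observe();print(s["eef_pos"],s["eef_rot"],s["time"],s["width"])
im=arm.capture("wrist")
p=proj("wrist",(.4345,-.328,.168));print(p); print(colour("wrist",im,"sieve_coarse",p,120,.168)); print(fitc("wrist",im,.4345,-.328,[(.03,.168)]))
delta(.555,.0025,.17,0,"lid hover")
```

```text
[ 0.3744 -0.3286  0.2171] [ 3.1412 -0.0005 -0.0008] 31.9 0.08507901460572123
[286.0107 122.9763]
(array([295.7, 129. ]), array([118.9, 143.8]), array([ 0.4316, -0.3328]))
(array([ 0.4333, -0.329 ]), np.float32(134.01883))
lid hover mm [ 180.2 -331.2   47. ] rv [ 0. -0. -0.]
```

Red nested: the rim fit is at the same centre (the hull figure is skewed by the shaker's red switch). Now the white lid.

Emit:
move_arm:
  motion:
    - [[15,-40,0,0,0,0],[38,-82,2,0,0,0],[62,-124,6,0,0,0],[86,-166,12,0,0,0],[110,-208,20,0,0,0],[134,-250,30,0,0,0],[158,-292,40,0,0,0],[180,-331,47,0,0,0]]

```text
time: 32.75
eef_pos: [0.5554, 0.0054, 0.1691]
eef_rot: [-3.141, 0.0, 0.001]
wrist_force: [0.8, -1.5, -0.0]
width: 0.085
finger_force: 0.0
```

Emit:
move_arm:
  motion:
    - [[0,0,10,0,0,0],[0,0,20,0,0,0],[0,0,20,0,0,0],[0,0,20,0,0,0],[0,0,20,0,0,0],[0,0,20,0,0,0],[0,0,20,0,0,0],[0,0,20,0,0,0]]

```text
time: 33.55
eef_pos: [0.5542, 0.0024, 0.1502]
eef_rot: [3.142, -0.0, -0.001]
wrist_force: [0.0, 0.8, -0.5]
width: 0.0853
finger_force: 0.0
```

Run:
```python
from h import *
s=arm.observe();print(s["eef_pos"],s["eef_rot"],s["time"])
im=arm.capture("wrist");cv2.imwrite("pics/w9.png",im)
print(proj("wrist",(.5555,.0025,.013)))
f=fitc("wrist",im,.5555,.0025,[(.03,.013)]);print(f,proj("wrist",[*f[0],.013]))
f2=fitc("wrist",im,*f[0],[(.013,.037)],.005);print("knob",f2)
delta(*f[0],.02,0,"lid")
```

```text
[0.5542 0.0024 0.1502] [ 3.1416 -0.0005 -0.0006] 33.55
[287.5906 194.5097]
(array([0.5571, 0.0031]), np.float32(134.1917)) [286.8645 192.533 ]
knob (array([0.5596, 0.0031]), np.float32(145.63174))
lid mm [  2.8  -0.6 130.1] rv [ 0. -0. -0.]
```

View pics/w9.png

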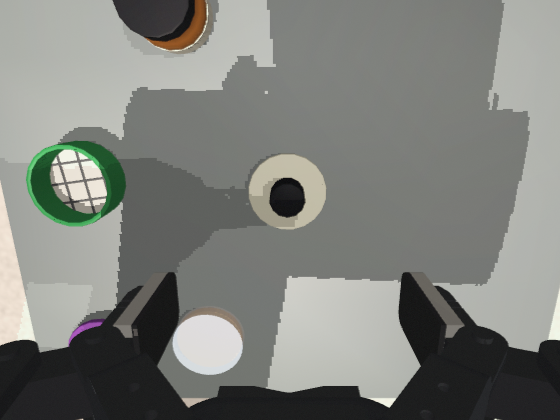

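The lid meant is at (287,191): white with a black knob. The purple one is at the lower left and out of the way. Gripping the knob with fingertips just above the disc.

Emit:
move_arm:
  motion:
    - [[3.3,-0.7,20,0,0,0],[3.3,-0.7,45,0,0,0],[3.3,-0.7,75,0,0,0],[3.3,-0.7,100,0,0,0],[3.3,-0.7,120,0,0,0],[3.3,-0.7,130,0,0,0],[3.3,-0.7,133,0,0,0],[3.3,-0.7,133,0,0,0]]

```text
time: 34.4
eef_pos: [0.5576, 0.0033, 0.0171]
eef_rot: [-3.142, -0.0, -0.0]
wrist_force: [0.1, 1.0, -0.2]
width: 0.0851
finger_force: 0.0
```

Emit:
move_arm:
  motion:
    - [[0,0,0,0,0,0],[0,0,0,0,0,0],[0,0,0,0,0,0],[0,0,0,0,0,0],[0,0,0,0,0,0],[0,0,0,0,0,0],[0,0,0,0,0,0],[0,0,0,0,0,0]]
  grip: 15
  grip_force: 25

```text
time: 35.2
eef_pos: [0.5577, 0.0033, 0.0174]
eef_rot: [3.142, -0.001, -0.0]
wrist_force: [-0.7, 0.2, 7.7]
width: 0.0249
finger_force: 24.1
```

Emit:
move_arm:
  motion:
    - [[0,0,0,0,0,0],[0,0,0,0,0,0],[0,0,0,0,0,0],[0,0,0,0,0,0],[0,0,0,0,0,0],[0,0,0,0,0,0],[0,0,0,0,0,0],[0,0,0,0,0,0]]

```text
time: 36.0
eef_pos: [0.5577, 0.0033, 0.0174]
eef_rot: [3.142, -0.001, -0.0]
wrist_force: [-1.1, 0.1, 7.0]
width: 0.0248
finger_force: 24.1
```

Emit:
move_arm:
  motion:
    - [[0,0,-15,0,0,0],[0,0,-45,0,0,0],[0,0,-85,0,0,0],[0,0,-125,0,0,0],[0,0,-165,0,0,0],[0,10,-200,0,0,0],[-15,35,-220,0,0,0],[-35,70,-220,0,0,0]]

```text
time: 36.8
eef_pos: [0.5241, -0.0668, 0.24]
eef_rot: [3.141, -0.006, 0.002]
wrist_force: [-0.4, -0.7, -1.1]
width: 0.0253
finger_force: 24.8
```

Emit:
move_arm:
  motion:
    - [[-20,36,0,0,0,0],[-42,72,0,0,0,0],[-64,108,0,0,0,0],[-86,144,0,0,0,0],[-108,180,0,0,0,0],[-130,216,0,0,0,0],[-150,250,0,0,0,0],[-157,261,0,0,0,0]]

```text
time: 37.6
eef_pos: [0.3637, -0.3302, 0.2371]
eef_rot: [3.141, -0.0, -0.002]
wrist_force: [0.0, 1.0, -0.6]
width: 0.0249
finger_force: 24.8
```

Emit:
move_arm:
  motion:
    - [[0,0,0,0,0,0],[0,0,0,0,0,0],[0,0,0,0,0,0],[0,0,0,0,0,0],[0,0,0,0,0,0],[0,0,0,0,0,0],[0,0,0,0,0,0],[0,0,0,0,0,0]]

```text
time: 38.4
eef_pos: [0.3654, -0.3275, 0.2369]
eef_rot: [-3.142, 0.0, -0.0]
wrist_force: [-0.9, 0.2, -0.6]
width: 0.0252
finger_force: 24.8
```

Run:
```python
from h import *
s=arm.observe();t=s["eef_pos"];print(t,s["eef_rot"],s["time"],s["width"],s["wrist_force"])
im=arm.capture("wrist");cv2.imwrite("pics/w10.png",im)
for d in(-.001,0,.001): print("lid disc off",fitc("wrist",im,t[0],t[1],[(.03,t[2]-.0044+d)],.006)[0]-t[:2])
print("disc pred",proj("wrist",[t[0],t[1],t[2]-.0044]))
print("red",fitc("wrist",im,.4345,-.328,[(.03,.168)]))
delta(.4341,-.3284,.19,0,"over stack")
```

```text
[ 0.3654 -0.3275  0.2369] [-3.1416  0.     -0.    ] 38.4 0.025233175223767328 [-0.9043  0.1608 -0.6373]
lid disc off [ 0.     -0.0005]
lid disc off [ 0.     -0.0005]
lid disc off [ 0.0003 -0.0007]
disc pred [287.15   273.3832]
red (array([ 0.4328, -0.329 ]), np.float32(144.53273))
over stack mm [68.7  0.8 46.9] rv [-0. -0. -0.]
```

View pics/w10.png

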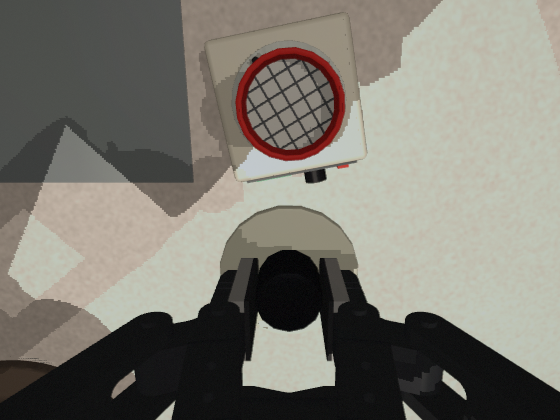

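The lid is held level by the knob and centred in the tool, and the red rim at (290,104) is clear. Placing it.

Emit:
move_arm:
  motion:
    - [[20,0.9,0,0,0,0],[45,0.9,0,0,0,0],[62,0.9,5,0,0,0],[68.4,0.9,18,0,0,0],[68.4,0.9,32,0,0,0],[68.4,0.9,42,0,0,0],[68.4,0.9,47,0,0,0],[68.4,0.9,47,0,0,0]]

```text
time: 39.25
eef_pos: [0.433, -0.3282, 0.189]
eef_rot: [-3.141, 0.001, -0.0]
wrist_force: [0.1, -0.2, -0.3]
width: 0.0248
finger_force: 24.8
```

Emit:
move_arm:
  motion:
    - [[0,0,0,0,0,0],[0,0,0,0,0,0],[0,0,1,0,0,0],[0,0,2,0,0,0],[0,0,3,0,0,0],[0,0,4,0,0,0],[0,0,5,0,0,0],[0,0,5,0,0,0]]

```text
time: 40.05
eef_pos: [0.4337, -0.3285, 0.1847]
eef_rot: [-3.141, 0.0, -0.0]
wrist_force: [-0.5, -1.0, -1.0]
width: 0.0246
finger_force: 24.8
```

Emit:
move_arm:
  motion:
    - [[0,0,1,0,0,0],[0,0,2,0,0,0],[0,0,3,0,0,0],[0,0,4,0,0,0],[0,0,5,0,0,0],[0,0,5.8,0,0,0],[0,0,6.2,0,0,0],[0,0,6.2,0,0,0]]

```text
time: 40.85
eef_pos: [0.4337, -0.3286, 0.1786]
eef_rot: [-3.142, 0.0, -0.0]
wrist_force: [0.5, 0.0, -0.8]
width: 0.0249
finger_force: 24.8
```

Emit:
move_arm:
  motion:
    - [[0,0,0.4,0,0,0],[0,0,0.8,0,0,0],[0,0,1.2,0,0,0],[0,0,1.2,0,0,0],[0,0,1.2,0,0,0],[0,0,1.2,0,0,0],[0,0,1.2,0,0,0],[0,0,1.2,0,0,0]]

```text
time: 41.65
eef_pos: [0.434, -0.3287, 0.1783]
eef_rot: [3.141, -0.001, -0.0]
wrist_force: [-2.9, 3.4, 13.2]
width: 0.0252
finger_force: 26.2
```

Seated with 13 N of support at the expected height. Releasing, then lifting clear once the fingers are open.

Emit:
move_arm:
  motion:
    - [[0,0,-0.5,0,0,0],[0,0,-0.5,0,0,0],[0,0,-0.5,0,0,0],[0,0,-0.5,0,0,0],[0,0,-0.5,0,0,0],[0,0,-0.5,0,0,0],[0,0,-0.5,0,0,0],[0,0,-0.5,0,0,0]]
  grip: 85

```text
time: 42.45
eef_pos: [0.4338, -0.3286, 0.178]
eef_rot: [-3.142, -0.0, -0.0]
wrist_force: [-0.6, -1.1, -1.4]
width: 0.0849
finger_force: 0.0
```

Emit:
move_arm:
  motion:
    - [[0,0,-10,0,0,0],[0,0,-30,0,0,0],[0,0,-60,0,0,0],[-20,0,-75,0,0,0],[-40,0,-80,0,0,0],[-60,0,-80,0,0,0],[-60,0,-80,0,0,0],[-60,0,-80,0,0,0]]

```text
time: 43.25
eef_pos: [0.3731, -0.3285, 0.258]
eef_rot: [-3.141, 0.0, -0.001]
wrist_force: [0.2, -0.4, 0.4]
width: 0.0851
finger_force: 0.0
```

Run:
```python
from h import *
s=arm.observe();print(s["eef_pos"],s["time"],s["width"],s["wrist_force"])
im=arm.capture("wrist");sd=arm.capture("side")
print("lid",fitc("wrist",im,.434,-.329,[(.03,.174)]),proj("wrist",(.434,-.329,.174)))
q=proj("side",(.434,-.328,.13)).astype(int);print(q)
c=cv2.resize(sd[max(q[1]-70,0):q[1]+70,q[0]-70:q[0]+70],None,fx=2.8,fy=2.8,interpolation=cv2.INTER_CUBIC)
p=cv2.resize(im[20:250,160:410],(400,392)); n=min(c.shape[0],392)
cv2.imwrite("pics/end.png",np.hstack([p[:n],c[:n]]))
```

```text
[ 0.3731 -0.3285  0.258 ] 43.25 0.08513462481696212 [ 0.2257 -0.3609  0.3661]
lid (array([ 0.4345, -0.3295]), np.float32(81.25971)) [288.0962 118.6938]
[410 136]
```

View pics/end.png

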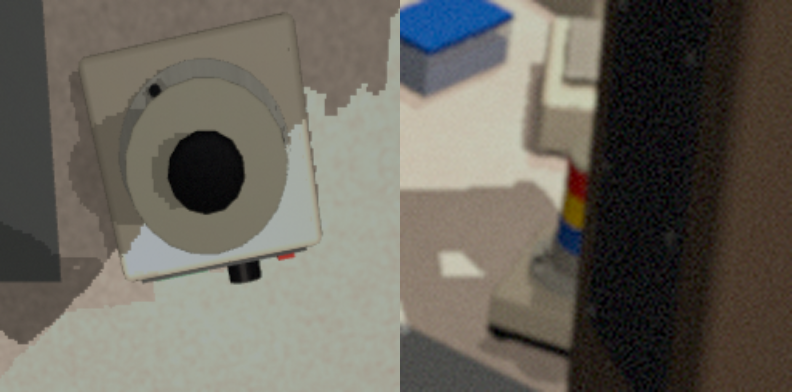

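The wrist view shows the lid flat and centred on the stack at (288,119). The side view shows blue, yellow and red in order, straight, with the arm clear. Handing in.

```bash
python3 -c "
from station import arm
print(arm.finish_job())"
```

```text
the job is handed in; nothing more can be done
None
```

I nested blue, yellow, red and the white lid on the receiver pan in order and released each, didn't touch the spare sieve, jar or dish, and handed the job in at about 43 s; it returned no verdict.

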